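Hang the weighing pail and hold the balance's lock slide out

TASK

Hang the steel pail, with the metal sample still in it, by its handle on the hook of the hanging balance and let go of it so that it hangs freely and upright. Then take the black post of the balance's spring-return lock slide, pull it out until the slide's pointer stands in the gap of the index clip, and finish while still holding it there: do not let go, the spring would pull it back. Leave the jars, bottle, beaker, caps and spoon where they are.

Things in the scene. Friction and masses are not known exactly. Their poses are not given: they have to be found in the camera images.
- pail: Steel pail, the only one with a handle: cup 100 mm wide at the rim, 84 at the foot, 60 high, about 0.2 kg. From the rim two upright rods (y = +-53 mm) rise to a straight round crossbar 9 mm thick, 110 long, its axis 150 mm above the underside; rigid, arch open between. Origin: centre of underside, z up, y along the bar. Stands on the table.
- pail_bar (a point): Middle of the pail's crossbar, on its axis. The hook needs the middle 20 mm of the bar, so grip the bar about 30 mm to one side.
- sample: Aluminium cylinder, 28 mm wide, 22 mm high, lying loose in the pail; origin at the centre of its underside, which rests on the pail's floor 4 mm above the pail's underside.
- balance: Hanging balance, fixed: white housing 50 mm high (x -60 to 60, y -110 to 230 mm from the origin) with a column and a head (front face at x = 2 mm, 225 to 275 mm up, 70 wide) carrying the hook. Origin at table level, z up; its -x axis is its front, where hook and slide point (towards the robot, turned a little).
- hook: Fixed load hook, 8 mm rod: leaves the head along -x, dips to a 20 mm level seat, ends in a free tip turned up in front. Origin: middle of the seat, on top of the rod, 234 mm up (a resting bar's axis is 4.5 mm higher); axes as the balance's. Tip's top 22 mm above, 31 mm in front (-x); rod top behind 10 mm higher; rod underside 8 mm below. Head 117 mm behind; clear above.
- slide (a joint): Pull-out of the lock slide in m: 0 fully home, grows as it is pulled out along the balance's -x, end stop at 0.085. A spring pulls it home: 2.7 N at 0, rising by 0.9 N per 10 mm.
- slide_grip (a point): Grip point of the slide's black upright post, 58 mm up. Post 18 mm in x, 26 mm in y, top 77 mm above the table, flat sides along the balance's axes, 75 mm in front of the housing when home and 160 mm to +y of the hook. Slide plate and pointer lie below 22 mm.
- pointer (a point): Tip of the slide's pointer, a 4 mm wide steel finger that sticks out to +y at the foot of the post, 20 mm above the table, 46 mm to the +y side of the post's middle. It moves with the slide.
- mark: Index clip on the track beyond the pointer's tip: 30 x 22 mm plate with two ridges (4 mm thick, 16 high) across x, 13 mm gap between. Origin: middle of the gap, 8 mm above the table, 60 mm to +y of the post; axes as the balance's. Slide is at the mark when the pointer's x in this frame is zero. Set anew every time, 30 to 65 mm of pull from home.
- beaker: Bystander: glass beaker, 70 mm wide, 85 mm high, no handle; origin at the centre of its underside.
- jar: Bystander: small amber jar, 68 mm wide, 95 mm high; origin at the centre of its underside.
- white_jar: Bystander: white jar, 66 mm wide, 100 mm high; origin at the centre of its underside.
- amber_bottle: Bystander: tall amber bottle, 72 mm wide, 160 mm high; origin at the centre of its underside.
- cap_a: Bystander: black cap with a white lining, lying open side up, 52 mm wide, 18 mm high; origin at the centre of its underside.
- cap_b: Bystander: second black cap with a white lining, lying open side up, 52 mm wide, 18 mm high; origin at the centre of its underside.
- spoon: Bystander: yellow plastic spoon lying flat, 180 mm long; origin at the centre of its underside.

How it is judged:
By the outcome, as a careful person would: the job done as asked, in the order asked, and still so for the second after the job is handed in, while the arm keeps its last pose, push and grip.
It also fails if it takes over 54 s, if anything falls off the work surface, if the arm or the gripper's body presses on something with over 40 N, if the wrist force passes 120 N, or if a joint passes its speed limit or range.

ROBOT

A 7-joint arm with a two-finger parallel gripper is mounted at the origin on the work surface. World frame = base frame: x ahead of the robot, y to its left, z up, the work surface at z = 0. Lengths are in mm, angles in rad, forces in N, time in s.
With the tool pointing down it reaches from about 400 to 875 mm from the base axis. Payload 4.4 kg.
Tool frame: the origin (TCP) lies at the very end of the fingers, on their centre line; the grasp point (between the pads) lies 19 mm behind it; z points along the fingers, y is the line along which they close (so a half turn about z gives the same grasp; the last joint's range is limited). The gripper opens to 85 mm and grips with 20 to 120 N. Pads are 22 mm wide; open, the fingers measure 114 mm over their backs; the gripper's body (76 mm by 85 mm) begins 54 mm behind the grasp point. The pads swing forward as they close: fully open they stand 13 mm farther back than shut.
Start: joints at [1.164, 0.628, 0.038, 1.517, -0.027, 0.996, -0.02], TCP at [217.285, -612.622, 231.313] pointing down, gripper open.
Joint ranges: [-3.06, 3.06], [-0.37, 2.12], [-1.25, 1.32], [0.18, 2.47], [-1.1, 4.24], [0.23, 1.98], [-2.94, 2.94]. Speed limits (rad/s): [2.57, 2.57, 3.14, 3.14, 3.14, 3.14, 3.14].

INTERFACE

Orientations are given as [roll, pitch, yaw] about the fixed x, y, z axes, in that order (R = Rz(yaw) Ry(pitch) Rx(roll)).
In Python, from cell import ctrl gives the robot as it stands.
- The arm moves only by the tool step_arm, never from a script. Its argument "series" is a list that holds one entry, the list of rows, each a list of 7 numbers: the turn, a rotation vector about the tool's x, y, z as a fraction of full scale, then the shift along the tool's x, y, z as a fraction of full scale, then the closure, from 0 (fully open) to 1 (shut). In form: [[[ax, ay, az, tx, ty, tz, gripper], ...]]. A call has 1 to 12 rows; each row shifts and turns the commanded pose from where the row before left it, along the tool's axes as they then stand; what a row does not reach is not made up. Full scale, the value 1, is 150 mm for a shift and 45 degrees for a turn. A row lasts 1/10 s, in which the tool goes at most 50 mm and 8.59 degrees, less where a joint would pass 70% of its speed; a pose out of reach is approached as far as the arm can. A call with a number of a shift or a turn outside -1 to 1 is refused whole. A call with a gripper value outside its range is refused whole. The fingers move at their own pace and stop on an object; the grip force is fixed at half the most. Time passes only in rows, so rows that do not move let the fingers close. It gives the time, the measured TCP pose, the force, the opening and the grip force at its end, in the units of the state.
- ctrl.read_state(): the state, without advancing time (a new reading comes with each control period).
- ctrl.get_image(name): name is "scene" or "top" or "wrist"; returns a dict with "img" (420x560x3 uint8, red, green, blue), "fx", "fy", "cx", "cy" (pixels), "R" (3x3) and "t" (3): a world point X has camera coordinates R X + t. Camera axes: x right, y down, z forward; pixel columns grow to the right and rows downward; lengths in mm; the calibration is good to about 2 mm. A picture is of the moment at which its call begins. There is no depth.
- ctrl.finish_job(): hands the job in; it is judged then, once.
Trained networks look in a picture, given as the dict that the camera call returned (one of the last four; its "shot" number tells which), for a name from the list of things; names that differ only in an ending like _2 or _b are one class to them, and where a whole thing is asked for, a point or a joint stands for the part that bears it (a point fixed in the world has none). Each returns a list of dicts, best first, with "score" (0 to 1); they miss things now and then, are a little off and sometimes report something else, mostly with a low value. They report only what shows in the picture. A call takes as long as a camera call.
- ctrl.recognise(picture, thing): "centre" ([column, row] in pixels, amid what is visible of it).
The state is a dict: "clock": time; "qpos": joint angles; "qd": joint speeds; "tau": joint torques, N m; "eef_pos": TCP position; "tool_rot": TCP orientation; "force": force on the tool from outside, world axes, zero at the start; "torque": the same for the moment, N m; "width": finger opening in mm; "gripper_force": force on a finger pad.
Only numpy, scipy, OpenCV 4.12 (cv2) and the standard library are available. Lean on these libraries where they do the work, as an engineer would, in place of code of your own. Each camera call takes 0.05 s, during which the arm holds its last target. There are 200 camera calls.

## Working session

There is one attempt and no reset: what is moved stays moved. The work goes in short steps, Python scripts to look and compute and a tool call to move; the robot and the scene stay as the last step left them, time stands still between calls to the robot, and variables do not carry over. Pictures are saved under pics/ and viewed, at most 13 in all, crops included, and the job is handed in when it is done.

Besides the shell and the picture viewer there is one more tool, called after "Request:" as name(argument=value, ...) on one line, values as JSON. step_arm: Moves the arm, as the interface text tells. Shift numbers are shares of 150 mm and turn numbers shares of 45 degrees, none past 1 either way. Its arguments: {"type":"object","properties":{"series":{"type":"array","items":{"type":"array","items":{"type":"array","items":{"type":"number","minimum":-1,"maximum":1}}}}},"required":["series"]}

```bash
ls; mkdir -p pics; python3 - <<'E'
from cell import ctrl
import cv2,pickle
s=ctrl.read_state();print({k:s[k] for k in('clock','eef_pos','tool_rot','width','force')})
ims={}
for n in('scene','top'):
    p=ctrl.get_image(n);ims[n]=p
    cv2.imwrite(f'pics/{n}0.png',p['img'][:,:,::-1])
    print(n,p['fx'],p['cx'],p['cy'],p['R'],p['t'])
    for t in('pail','pail_bar','sample','balance','hook','slide','slide_grip','pointer','mark','jar','white_jar','beaker','amber_bottle','spoon','cap_a'):
        print(t,[( [round(c) for c in d['centre']],round(d['score'],2)) for d in ctrl.recognise(p,t)[:3]])
pickle.dump(ims,open('im0.pkl','wb'))
E
```

```text
pics
{'clock': 0.0, 'eef_pos': array([ 217.10117528, -611.98670634,  230.38198289]), 'tool_rot': array([-3.13965603e+00, -1.07493498e-05,  3.40834656e-01]), 'width': 85.57566081171433, 'force': array([-0.11939202, -0.57248106,  0.60434128])}
scene 425.3813467895501 275.8207781369364 205.69202748754347 [[ 0.67781268  0.73522572  0.00362089]
 [ 0.60996223 -0.55956757 -0.56109733]
 [-0.41050706  0.38252749 -0.82774192]] [-396.36744369 -222.78926535 1240.20604517]
pail [([179, 258], 0.92), ([162, 353], 0.4)]
pail_bar [([176, 258], 0.92)]
sample [([240, 367], 0.71), ([189, 264], 0.44)]
balance []
hook [([334, 217], 0.78)]
slide [([355, 218], 0.88)]
slide_grip [([354, 217], 0.84), ([241, 368], 0.48)]
pointer [([353, 216], 0.8)]
mark []
jar [([121, 304], 0.77), ([190, 268], 0.51)]
white_jar [([360, 138], 0.76)]
beaker [([163, 352], 0.97), ([356, 218], 0.4)]
amber_bottle [([241, 368], 0.85)]
spoon [([208, 206], 0.9)]
cap_a [([308, 156], 0.82), ([265, 158], 0.78)]
top 381.0963380743788 277.66628950420505 214.03412392435624 [[ 0.02669526 -0.99964177 -0.00192097]
 [-0.98492815 -0.02597373 -0.17100262]
 [ 0.17089147  0.00645698 -0.9852687 ]] [ 24.07494299 571.2985843  917.37590542]
pail [([367, 265], 0.85)]
pail_bar [([367, 266], 0.72)]
sample [([366, 266], 0.55)]
balance [([231, 153], 0.66)]
hook [([272, 147], 0.59)]
slide [([211, 190], 0.94), ([299, 315], 0.7)]
slide_grip [([208, 190], 0.98), ([131, 244], 0.52)]
pointer [([210, 193], 0.65)]
mark [([177, 279], 0.41)]
jar [([422, 268], 0.67)]
white_jar [([130, 244], 0.78)]
beaker [([423, 206], 0.84)]
amber_bottle [([385, 154], 0.61)]
spoon [([300, 307], 0.98), ([354, 260], 0.27)]
cap_a [([220, 306], 0.68), ([178, 280], 0.59)]
```

```bash
python3 - <<'E'
import pickle,cv2
i=pickle.load(open('im0.pkl','rb'))
a=i['top']['img'][100:350,90:460,::-1]
cv2.imwrite('pics/a.png',cv2.resize(a,None,fx=2.1,fy=2.1,interpolation=cv2.INTER_CUBIC))
a=i['scene']['img'][110:390,80:430,::-1]
cv2.imwrite('pics/b.png',cv2.resize(a,None,fx=2.1,fy=2.1,interpolation=cv2.INTER_CUBIC))
E
```

```text
(no output)
```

View pics/a.png

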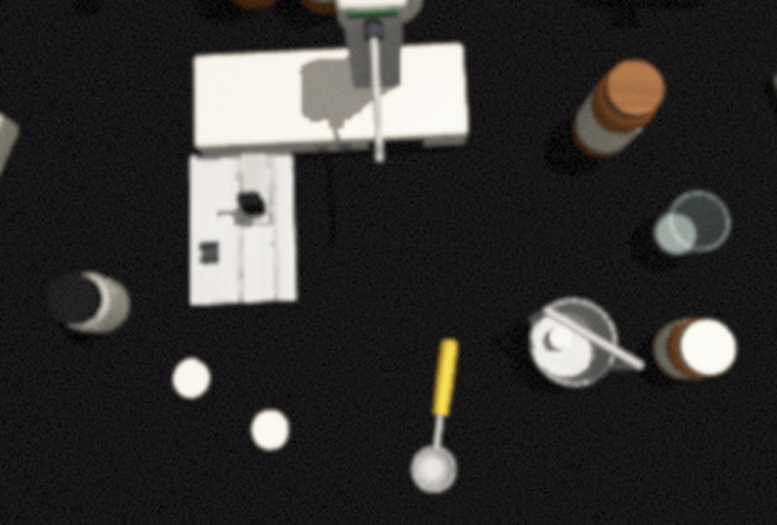

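View pics/b.png

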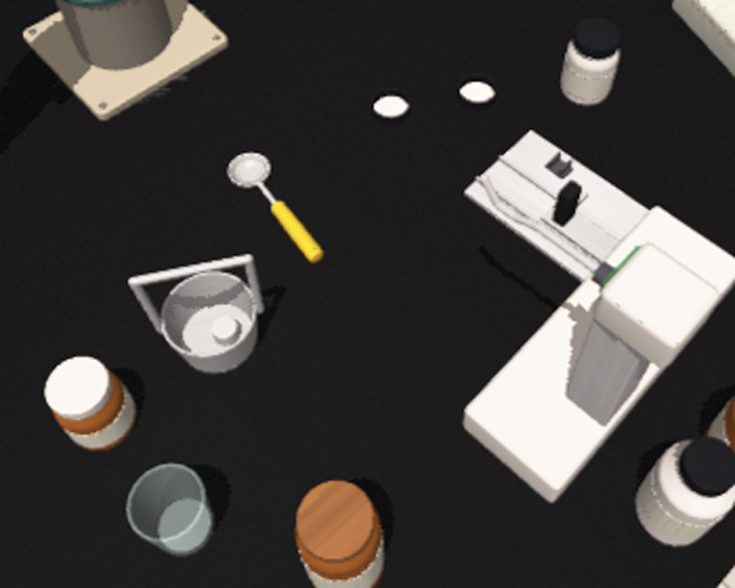

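The top view shows the bar from crop (545,312) to (642,366), the hook tip at (379,160), the post top at (251,203), the clip at (209,252), and the housing's front edge from (194,150) to (468,143). The scene view agrees, but the head hides the hook there.

```bash
cat > h.py <<'E'
import numpy as np
def ray(p,uv,z):
    R=np.array(p['R']);t=np.array(p['t']);c=-R.T@t
    d=R.T@np.array([(uv[0]-p['cx'])/p['fx'],(uv[1]-p['cy'])/p['fy'],1])
    return c+d*(z-c[2])/d[2]
def proj(p,X):
    x=np.array(p['R'])@np.array(X)+np.array(p['t'])
    return np.array([p['fx']*x[0]/x[2]+p['cx'],p['fy']*x[1]/x[2]+p['cy']])
E
python3 - <<'E'
from h import *
import pickle
np.set_printoptions(precision=1,suppress=True)
i=pickle.load(open('im0.pkl','rb'));T=i['top'];S=i['scene']
def tp(u,v,z):return ray(T,(u/2.1+90,v/2.1+100),z)
def sp(u,v,z):return ray(S,(u/2.1+80,v/2.1+110),z)
print('bar',tp(545,312,150),tp(642,366,150),'scene',sp(132,283,150),sp(250,260,150))
print('rim c',tp(573,342,60),'scene',sp(211,312,60))
print('tip',tp(379,160,252),'rod',tp(375,40,240))
print('post',tp(251,198,77),'scene',sp(573,184,77),'clip',tp(209,252,12),sp(559,166,12))
for q in((194,147),(468,140),(463,43),(195,57)):print('house',tp(*q,50))
for q in((190,304),(297,300)):print('plate',tp(*q,8))
print('house S',sp(553,500,50)*0,sp(465,412,50),sp(657,208,50))
E
```

```text
bar [ 479.  -123.9  150. ] [ 425.  -225.4  150. ] scene [ 429.3 -221.   150. ] [ 485.2 -122.5  150. ]
rim c [ 452.6 -172.9   60. ] scene [ 457.  -168.6   60. ]
tip [612.9  54.6 252. ] rod [741.2  62.7 240. ]
post [611.  209.7  77. ] scene [610.8 224.8  77. ] clip [554.9 270.7  12. ] [557.1 274.5  12. ]
house [679.4 288.8  50. ]
house [697.2 -48.6  50. ]
house [823.8 -40.9  50. ]
house [796.5 295.7  50. ]
plate [489.5 291.    8. ]
plate [498.  158.2   8. ]
house S [ 0. -0.  0.] [713.2 -45.9  50. ] [688.7 288.   50. ]
```

```bash
cat >> h.py <<'E'
from scipy.spatial.transform import Rotation as Ro
def plan(s,target,yaw):
    "turn fraction about the tool, then shift fractions in the axes after the turn"
    R0=Ro.from_euler('xyz',s['tool_rot']);R1=Ro.from_euler('xyz',[180,0,yaw],degrees=True)
    rv=(R0.inv()*R1).as_rotvec(degrees=True)/45
    sh=R1.inv().apply(np.array(target)-s['eef_pos'])/150
    print('turn',rv.round(4),'shift',sh.round(4))
E
python3 - <<'E'
from h import *
from cell import ctrl
plan(ctrl.read_state(),[469,-147,210],61.2)
E
```

```text
turn [ 1.000e-04 -1.000e-04 -9.261e-01] shift [ 3.5287 -0.025   0.1422]
```

Request:
step_arm(series=[[[0,0,-0.185,0,0,0,0],[0,0,-0.185,0,0,0,0],[0,0,-0.185,0,0,0,0],[0,0,-0.185,0,0,0,0],[0,0,-0.185,0,0,0,0],[0,0,0,0.3,0,0,0],[0,0,0,0.3,0,0,0],[0,0,0,0.3,0,0,0],[0,0,0,0.3,0,0,0],[0,0,0,0.3,0,0,0],[0,0,0,0.3,0,0,0],[0,0,0,0.3,0,0,0]]])

```text
clock: 2.8
eef_pos: [370.0, -335.2, 231.6]
tool_rot: [3.141, 0.0, 1.067]
force: [0.5, 0.2, 0.2]
width: 85.2
gripper_force: 0.0
```

Request:
step_arm(series=[[[0,0,0,0.3,0,0,0],[0,0,0,0.3,0,0,0],[0,0,0,0.3,0,0,0],[0,0,0,0.3,0,0,0],[0,0,0,0.2,0,0.1,0],[0,0,0,0,0,0,0],[0,0,0,0,0,0,0]]])

```text
clock: 3.5
eef_pos: [470.5, -152.3, 216.1]
tool_rot: [-3.141, 0.0, 1.069]
force: [-0.1, -0.0, 0.2]
width: 85.4
gripper_force: 0.0
```

```bash
python3 - <<'E'
from h import *
from cell import ctrl
import cv2,pickle
np.set_printoptions(precision=1,suppress=True)
s=ctrl.read_state();print(s['clock'],s['eef_pos'],np.degrees(s['tool_rot']))
p=ctrl.get_image('wrist');cv2.imwrite('pics/w1.png',p['img'][:,:,::-1]);pickle.dump((p,s),open('w1.pkl','wb'))
print([(d['centre'],d['score']) for d in ctrl.recognise(p,'pail_bar')])
for e in((454.5,-173),(427,-223),(482,-123),(469,-147)):print(e,proj(p,(*e,150)))
plan(s,[469,-147,131],61.2)
E
```

```text
3.5 [ 470.5 -152.3  216.1] [-180.     0.    61.3]
[([275.1, 218.6], 0.9)]
(454.5, -173) [273.3 262. ]
(427, -223) [273.6 331.1]
(482, -123) [273.  181.1]
(469, -147) [273.5 221.5]
turn [-0.  0.  0.] shift [ 0.  -0.   0.6]
```

View pics/w1.png

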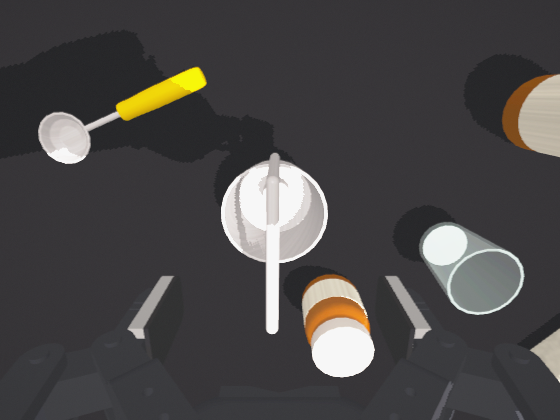

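The wrist view shows the crossbar from (272,331) to (273,178), which is where I predicted it. The jar sits low to its right. I'll go down and grip.

Request:
step_arm(series=[[[0,0,0,0.026,-0.026,0.15,0],[0,0,0,0,0,0.2,0],[0,0,0,0,0,0.15,0],[0,0,0,0,0,0.067,0],[0,0,0,0,0,0,0],[0,0,0,0,0,0,1],[0,0,0,0,0,0,1],[0,0,0,0,0,0,1],[0,0,0,0,0,0,1],[0,0,0,0,0,0,1],[0,0,0,0,0,0,1],[0,0,0,0,0,0,1]]])

```text
clock: 4.8
eef_pos: [469.1, -147.3, 131.6]
tool_rot: [3.141, -0.0, 1.067]
force: [-2.1, 0.7, 5.9]
width: 6.7
gripper_force: 58.6
```

Request:
step_arm(series=[[[0,0,0,0,0,-0.03,1],[0,0,0,0,0,-0.08,1],[0,0,0,0,0,-0.12,1],[0,0,0,0,0,-0.15,1],[0,0,0,0,0,-0.17,1],[0,0,0,0,0,-0.15,1],[0,0,0,0,0,-0.1,1],[0,0,0,0,0,-0.03,1],[0,0,0,0,0,0,1],[0,0,0,0,0,0,1]]])

```text
clock: 5.8
eef_pos: [468.4, -147.4, 255.1]
tool_rot: [-3.14, 0.0, 1.067]
force: [-0.6, -0.2, -2.6]
width: 7.0
gripper_force: 58.6
```

```bash
python3 - <<'E'
from h import *
from cell import ctrl
import cv2
s=ctrl.read_state();print(s['clock'],s['eef_pos'].round(1),np.degrees(s['tool_rot']).round(1),s['force'].round(1),s['torque'].round(2),s['width'])
a=ctrl.get_image('wrist')['img'];b=ctrl.get_image('scene');
b=b['img'][90:370,80:453]
cv2.imwrite('pics/c.png',np.hstack([cv2.resize(a,(360,270)),cv2.resize(b,(430,323))[:270]])[:,:,::-1])
# target: hook origin ~ (645,57), yaw 3.7; bar 75 in front of seat; grip 30 to +y
c,n=np.cos(np.radians(3.7)),np.sin(np.radians(3.7))
for dx in(-85,-0):
    T=np.array([645,57])+dx*np.array([c,n])+30*np.array([-n,c]);print(T)
    plan(s,[*T,s['eef_pos'][2]],93.7)
E
```

```text
5.8 [ 468.4 -147.4  255.1] [-179.9    0.    61.1] [-0.6 -0.2 -2.6] [ 0.1  -0.08 -0.  ] 6.96096566926612
[558.2412032   81.45222235]
turn [-1.800e-03 -1.000e-04 -7.234e-01] shift [1.4839 0.696  0.    ]
[643.06403075  86.93746855]
turn [-1.800e-03 -1.000e-04 -7.234e-01] shift [1.4839 1.2626 0.    ]
```

View pics/c.png

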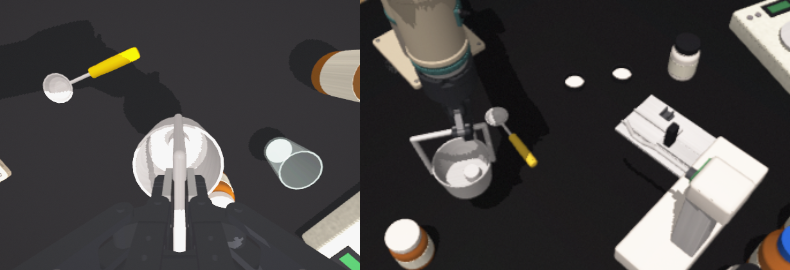

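The pail is held level, with the bar in the fingers and the sample inside. I'll carry it to a spot in front of the hook.

Request:
step_arm(series=[[[0,0,-0.08,0,0,0,1],[0,0,-0.14,0,0,0,1],[0,0,-0.16,0,0,0,1],[0,0,-0.16,0,0,0,1],[0,0,-0.12,0,0,0,1],[0,0,-0.063,0,0,0,1],[0,0,0,0.05,0.03,0,1],[0,0,0,0.12,0.06,0,1],[0,0,0,0.17,0.08,0,1],[0,0,0,0.2,0.1,0,1],[0,0,0,0.2,0.1,0,1],[0,0,0,0.2,0.1,0,1]]])

```text
clock: 7.1
eef_pos: [530.6, -0.2, 255.3]
tool_rot: [-3.141, -0.0, 1.634]
force: [0.2, -0.1, -2.8]
width: 7.1
gripper_force: 58.5
```

Request:
step_arm(series=[[[0,0,0,0.2,0.09,0,1],[0,0,0,0.17,0.07,0,1],[0,0,0,0.1,0.04,0,1],[0,0,0,0.05,0.02,0,1],[0,0,0,0.02,0.006,0,1],[0,0,0,0,0,0,1],[0,0,0,0,0,0,1]]])

```text
clock: 7.8
eef_pos: [558.7, 79.0, 255.7]
tool_rot: [-3.141, 0.001, 1.633]
force: [-0.2, -0.3, -2.6]
width: 7.0
gripper_force: 58.5
```

```bash
python3 - <<'E'
from h import *
from cell import ctrl
import cv2,pickle
s=ctrl.read_state();print(s['clock'],s['eef_pos'].round(1),np.degrees(s['tool_rot']).round(1),s['force'].round(1),s['width'])
P={n:ctrl.get_image(n) for n in('wrist','top','scene')};pickle.dump((P,s),open('w2.pkl','wb'))
for n,p in P.items():
  for t in('hook','pail_bar','slide_grip','mark','pointer'):print(n,t,[(np.round(d['centre']),round(d['score'],2)) for d in ctrl.recognise(p,t)[:2]])
a=P['wrist']['img'];b=P['top']['img'][90:270,140:400]
cv2.imwrite('pics/d.png',np.hstack([cv2.resize(a,(400,300)),cv2.resize(b,(400,277))[:300] if 0 else cv2.copyMakeBorder(cv2.resize(b,(400,277)),0,23,0,0,0)])[:,:,::-1])
p=P['wrist']
for X in((645,57,234),(613,54.6,256),(612,53,252)):print(X,proj(p,X),proj(P['top'],X))
E
```

```text
7.8 [558.7  79.  255.7] [-1.80e+02  1.00e-01  9.36e+01] [-0.2 -0.3 -2.6] 7.030979686702693
wrist hook [(array([465., 301.]), 0.74), (array([80., 55.]), 0.73)]
wrist pail_bar [(array([279., 249.]), 0.6)]
wrist slide_grip [(array([365.,  40.]), 0.83), (array([80., 55.]), 0.59)]
wrist mark []
wrist pointer [(array([362.,  39.]), 0.76)]
top hook []
top pail_bar []
top slide_grip [(array([208., 192.]), 0.7)]
top mark []
top pointer [(array([212., 198.]), 0.63)]
scene hook [(array([333., 213.]), 0.89)]
scene pail_bar [(array([288., 201.]), 0.75)]
scene slide_grip [(array([354., 216.]), 0.98)]
scene mark [(array([160., 354.]), 0.69), (array([344., 186.]), 0.57)]
scene pointer [(array([355., 216.]), 0.69)]
(645, 57, 234) [428.98212645 301.60026762] [269.95481125 163.62604916]
(613, 54.6, 256) [383.41639956 327.54750855] [270.42634754 175.61199753]
(612, 53, 252) [378.73334437 324.97837773] [271.23965329 176.6408206 ]
```

View pics/d.png

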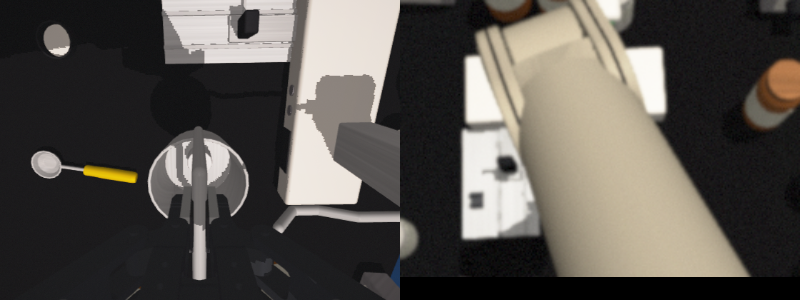

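The wrist view shows the hook at the right, with its tip near full-resolution pixel (389,322), about as predicted. I'll zoom in to refine this before threading it.

```bash
python3 - <<'E'
import pickle,cv2
P,s=pickle.load(open('w2.pkl','rb'))
cv2.imwrite('pics/e.png',cv2.resize(P['wrist']['img'][250:350,360:560,::-1],None,fx=4,fy=4,interpolation=cv2.INTER_CUBIC))
E
```

```text
(no output)
```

View pics/e.png

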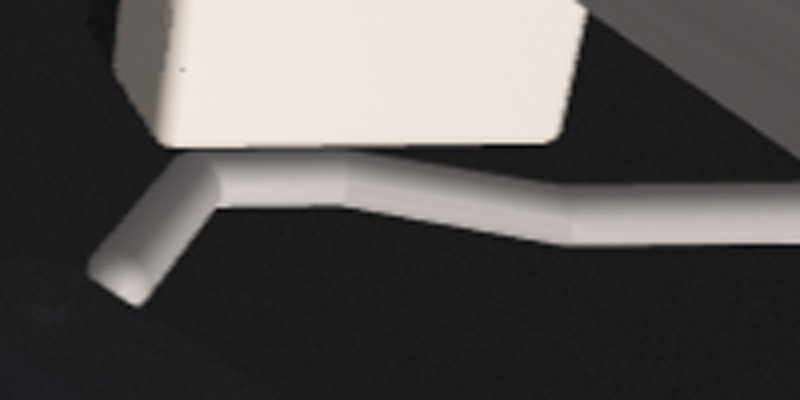

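```bash
python3 - <<'E'
from h import *
import pickle
P,s=pickle.load(open('w2.pkl','rb'));p=P['wrist']
print(ray(p,(428.8,295.2),230),ray(p,(411.2,295),230),ray(p,(446.3,295),230),ray(p,(388.8,320.8),254),ray(p,(545,303.5),240))
B=ray(p,(388.8,320.8),254)
# bar ends in wrist image -> angle
print(s['eef_pos'],s['tool_rot'])
q=ray(p,(429,295.2),230)
c,n=np.cos(np.radians(3.7)),np.sin(np.radians(3.7))
for dx in (0,):
    T=q[:2]+30*np.array([-n,c]);print(T);plan(s,[*T,s['eef_pos'][2]],93.7)
E
```

```text
[646.24246471  58.66182845 230.        ] [636.13549458  58.15537256 230.        ] [656.23749105  59.42699883 230.        ] [615.89285636  57.32190185 254.        ] [704.99507439  63.6397056  240.        ]
[558.70155892  79.02828343 255.65992108] [-3.14093150e+00  1.19370177e-03  1.63290221e+00]
[644.42106182  88.60654434]
turn [-0.0008  0.0015 -0.0031] shift [0.0268 0.5744 0.    ]
```

The seat comes out at (646, 59) and its 20 mm length checks, with the tip 31 mm in front. The bar passes over the tip with about 13 mm to spare. I'll thread it and lower slowly.

Request:
step_arm(series=[[[0,0,0,0.027,0.03,0,1],[0,0,0,0,0.06,0,1],[0,0,0,0,0.1,0,1],[0,0,0,0,0.12,0,1],[0,0,0,0,0.12,0,1],[0,0,0,0,0.08,0,1],[0,0,0,0,0.045,0,1],[0,0,0,0,0.02,0,1],[0,0,0,0,0,0,1],[0,0,0,0,0,0,1]]])

```text
clock: 9.7
eef_pos: [644.3, 90.5, 255.7]
tool_rot: [-3.141, 0.0, 1.635]
force: [-0.0, 0.4, -2.7]
width: 7.0
gripper_force: 58.5
```

Request:
step_arm(series=[[[0,0,0,0,0,0.03,1],[0,0,0,0,0,0.05,1],[0,0,0,0,0,0.05,1],[0,0,0,0,0,0.04,1],[0,0,0,0,0,0.03,1],[0,0,0,0,0,0.01,1],[0,0,0,0,0,0,1],[0,0,0,0,0,0,1]]])

```text
clock: 10.5
eef_pos: [645.0, 90.4, 224.5]
tool_rot: [3.141, -0.0, 1.635]
force: [0.3, -0.8, -3.5]
width: 6.8
gripper_force: 58.5
```

```bash
python3 - <<'E'
from h import *
from cell import ctrl
import cv2,pickle
s=ctrl.read_state();print(s['clock'],s['eef_pos'].round(1),s['tool_rot'],s['force'].round(1),s['torque'].round(2))
P={n:ctrl.get_image(n) for n in('wrist','scene')}
b=P['scene']['img'][120:300,240:480]
cv2.imwrite('pics/f.png',np.hstack([cv2.resize(P['wrist']['img'],(400,300)),cv2.resize(b,(400,300))])[:,:,::-1])
E
```

```text
10.5 [645.   90.4 224.5] [ 3.14108683e+00 -1.11760572e-04  1.63511514e+00] [ 0.3 -0.8 -3.5] [ 0.13  0.05 -0.02]
```

View pics/f.png

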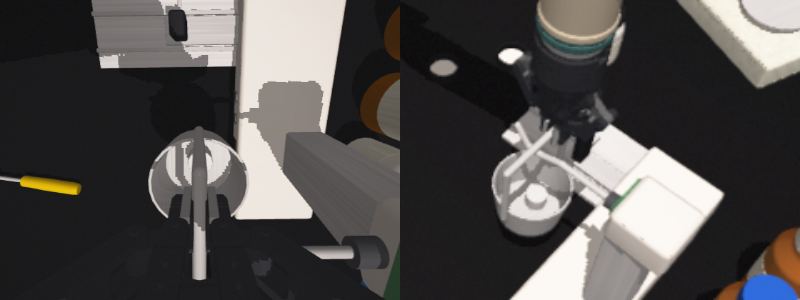

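The bar lies across the hook and the rod runs through the arch. I'll lower in small steps until it touches.

Request:
step_arm(series=[[[0,0,0,0,0,0.013,1],[0,0,0,0,0,0.01,1],[0,0,0,0,0,0,1],[0,0,0,0,0,0,1]]])

```text
clock: 11.0
eef_pos: [644.7, 90.3, 220.7]
tool_rot: [-3.141, 0.0, 1.635]
force: [0.9, 0.5, -2.6]
width: 6.8
gripper_force: 58.5
```

Request:
step_arm(series=[[[0,0,0,0,0,0.007,1],[0,0,0,0,0,0,1],[0,0,0,0,0,0,1]]])

```text
clock: 11.3
eef_pos: [644.9, 90.4, 220.0]
tool_rot: [3.141, -0.0, 1.635]
force: [-0.5, 0.3, -0.5]
width: 6.5
gripper_force: 58.6
```

The force fell from -2.6 to -0.5 N, so the hook now carries the weight. I'll release gradually.

Request:
step_arm(series=[[[0,0,0,0,0,0,0.85],[0,0,0,0,0,0,0.8],[0,0,0,0,0,0,0.75],[0,0,0,0,0,0,0.7],[0,0,0,0,0,0,0.6],[0,0,0,0,0,0,0.5],[0,0,0,0,0,0,0.5],[0,0,0,0,0,0,0.5]]])

```text
clock: 12.1
eef_pos: [644.8, 90.3, 219.8]
tool_rot: [-3.142, 0.0, 1.635]
force: [0.0, 0.4, -0.1]
width: 42.7
gripper_force: 0.0
```

Request:
step_arm(series=[[[0,0,0,0,0,-0.05,0.5],[0,0,0,0,0,-0.1,0.5],[0,0,0,0,0,-0.15,0.5],[0,0,0,0,0,-0.15,0.5],[0,0,0,0,0,-0.1,0.5],[0,0,0,0,0,0,0.5]]])

```text
clock: 12.7
eef_pos: [646.3, 90.9, 305.4]
tool_rot: [3.136, -0.001, 1.635]
force: [-0.5, -0.0, 0.1]
width: 42.8
gripper_force: 0.0
```

```bash
python3 - <<'E'
from h import *
from cell import ctrl
import cv2,pickle
s=ctrl.read_state();print(s['clock'],s['eef_pos'].round(1),s['tool_rot'],s['force'].round(1),s['width'])
P={n:ctrl.get_image(n) for n in('wrist','scene','top')};pickle.dump((P,s),open('w3.pkl','wb'))
for n,p in P.items():
  for t in('slide_grip','pail_bar','mark'):print(n,t,[(np.round(d['centre']),round(d['score'],2)) for d in ctrl.recognise(p,t)[:2]])
b=P['scene']['img'][120:300,240:480]
cv2.imwrite('pics/g.png',np.hstack([cv2.resize(P['wrist']['img'],(400,300)),cv2.resize(b,(400,300))])[:,:,::-1])
plan(s,[609,217,s['eef_pos'][2]],93.7)
E
```

```text
12.7 [646.3  90.9 305.4] [ 3.13600183e+00 -7.86277301e-04  1.63501318e+00] [-0.5 -0.   0.1] 42.81595873972079
wrist slide_grip [(array([276.,  52.]), 0.65)]
wrist pail_bar [(array([277., 225.]), 0.78), (array([156., 405.]), 0.15)]
wrist mark [(array([209.,   3.]), 0.49)]
scene slide_grip [(array([353., 216.]), 0.66), (array([322., 242.]), 0.27)]
scene pail_bar [(array([318., 231.]), 0.84)]
scene mark [(array([343., 188.]), 0.43)]
top slide_grip [(array([210., 187.]), 0.63)]
top pail_bar [(array([219., 306.]), 0.36), (array([210., 188.]), 0.31)]
top mark [(array([192., 222.]), 0.45)]
turn [ 0.0071 -0.001  -0.0005] shift [ 0.8549 -0.1936 -0.    ]
```

View pics/g.png

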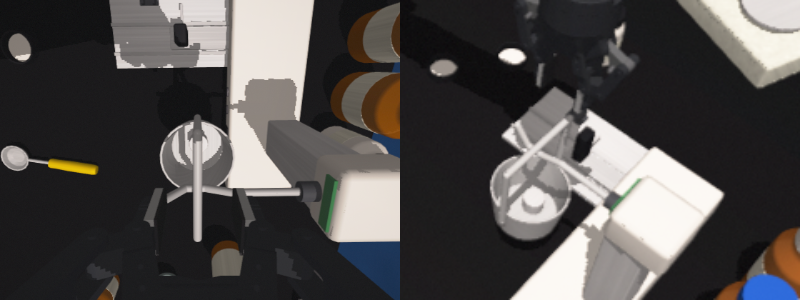

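The pail hangs freely and upright on the seat with the sample inside. I'll move toward the slide and look again.

Request:
step_arm(series=[[[-0.007,0,0,0.08,0,0,0.4],[0,0,0,0.15,-0.05,0,0.4],[0,0,0,0.15,-0.1,0,0.4],[0,0,0,0.07,-0.04,0,0.4],[0,0,0,0,0,0.1,0.4],[0,0,0,0,0,0.1,0.4],[0,0,0,0,0,0,0.4]]])

```text
clock: 14.0
eef_pos: [611.1, 155.4, 270.3]
tool_rot: [3.14, 0.001, 1.635]
force: [-0.1, -0.0, 0.3]
width: 51.1
gripper_force: 0.0
```

```bash
python3 - <<'E'
from h import *
from cell import ctrl
import cv2,pickle
s=ctrl.read_state();print(s['clock'],s['eef_pos'].round(1),s['tool_rot'],s['width'])
p=ctrl.get_image('wrist');pickle.dump((p,s),open('w4.pkl','wb'))
for t in('slide_grip','pointer','mark','pail_bar'):print(t,[(np.round(d['centre']),round(d['score'],2)) for d in ctrl.recognise(p,t)[:2]])
print(proj(p,(611,217,77)),proj(p,(556,272,8)))
b=p['img'][0:240,120:440,::-1]
cv2.imwrite('pics/h.png',cv2.resize(b,(800,600),interpolation=cv2.INTER_CUBIC))
E
```

```text
14.0 [611.1 155.4 270.3] [3.13953440e+00 1.34621895e-03 1.63541125e+00] 51.07509921238543
slide_grip [(array([304., 114.]), 0.94)]
pointer [(array([305., 112.]), 0.9)]
mark [(array([235.,  56.]), 0.8)]
pail_bar [(array([306., 306.]), 0.72), (array([307., 115.]), 0.45)]
[282.49957427 118.33507448] [235.1002339   58.93255193]
```

View pics/h.png

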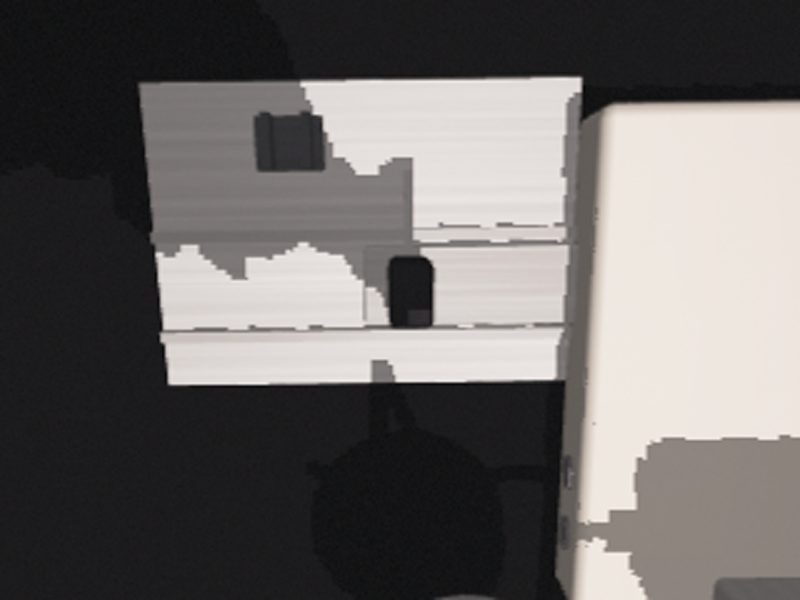

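The zoomed wrist view shows the post top spanning crop x 388–434 and y 257–327. The pointer runs along x≈407 up to row 158. The clip's ridges are at x 254–272 and 307–325, with the gap's middle at about (289,141).

```bash
python3 - <<'E'
from h import *
import pickle
np.set_printoptions(precision=1,suppress=True)
p,s=pickle.load(open('w4.pkl','rb'))
f=lambda u,v,z:ray(p,(u/2.5+120,v/2.5),z)
a=np.radians(3.7);M=np.array([[np.cos(a),np.sin(a)],[-np.sin(a),np.cos(a)]])
print('cam',-np.array(p['R']).T@p['t'])
for n,u,v,z in(('postL',388,285,77),('postR',434,285,77),('postTop',411,257,77),('postBot',411,310,77),('ptip',407,158,20),('pbase',409,235,20),('gap8',289,141,8),('gap16',289,141,16),('ridL8',254,141,8),('ridR8',325,141,8),('ridL16',254,141,16),('ridR16',325,141,16),('top8',289,113,8),('bot8',289,171,8)):
    X=f(u,v,z);print(n,X,M@X[:2])
E
```

```text
cam [605.3 238.7 413.2]
postL [603.8 220.5  77. ] [616.7 181.1]
postR [621.3 221.7  77. ] [634.3 181.1]
postTop [611.8 231.3  77. ] [625.5 191.3]
postBot [613.2 211.8  77. ] [625.6 171.8]
ptip [608.4 270.2  20. ] [624.5 230.4]
pbase [611.4 239.2  20. ] [625.6 199.2]
gap8 [556.5 274.6   8. ] [573.  238.1]
gap16 [557.4 273.9  16. ] [574.  237.3]
ridL8 [541.2 273.6   8. ] [557.7 238.1]
ridR8 [572.2 275.6   8. ] [588.8 238.1]
ridL16 [542.5 272.9  16. ] [559.  237.3]
ridR16 [572.8 274.9  16. ] [589.4 237.3]
top8 [556.2 285.7   8. ] [573.5 249.2]
bot8 [556.8 262.4   8. ] [572.6 226. ]
```

```bash
python3 - <<'E'
from h import *
from cell import ctrl
plan(ctrl.read_state(),[612.6,218.3,39],93.7)
E
```

```text
turn [ 0.0092 -0.0005 -0.0007] shift [0.4142 0.0254 1.5604]
```

Request:
step_arm(series=[[[0,0,0,0.1,0.025,0,0.4],[0,0,0,0.17,0,0,0.4],[0,0,0,0.144,0,0.1,0.4],[0,0,0,0,0,0.25,0.4],[0,0,0,0,0,0.3,0.4],[0,0,0,0,0,0.25,0.4],[0,0,0,0,0,0.2,0.4],[0,0,0,0,0,0.2,0.4],[0,0,0,0,0,0.16,0.4],[0,0,0,0,0,0.09,0.4],[0,0,0,0,0,0,0.4],[0,0,0,0,0,0,0.4]]])

```text
clock: 15.45
eef_pos: [613.9, 219.2, 40.5]
tool_rot: [3.135, -0.001, 1.635]
force: [0.0, -0.1, 0.2]
width: 50.9
gripper_force: 0.0
```

Request:
step_arm(series=[[[0,0,0,0,0,0,1],[0,0,0,0,0,0,1],[0,0,0,0,0,0,1],[0,0,0,0,0,0,1],[0,0,0,0,0,0,1]]])

```text
clock: 15.95
eef_pos: [612.5, 218.4, 41.2]
tool_rot: [3.137, 0.0, 1.636]
force: [-2.9, -1.0, 7.7]
width: 17.1
gripper_force: 59.3
```

Request:
step_arm(series=[[[0,0,0,0,-0.03,0,1],[0,0,0,0,-0.05,0,1],[0,0,0,0,-0.07,0,1],[0,0,0,0,-0.08,0,1],[0,0,0,0,-0.06,0,1],[0,0,0,0,-0.04,0,1],[0,0,0,0,-0.013,0,1],[0,0,0,0,0,0,1],[0,0,0,0,0,0,1],[0,0,0,0,0,0,1]]])

```text
clock: 16.95
eef_pos: [565.1, 214.8, 41.2]
tool_rot: [3.13, -0.001, 1.635]
force: [6.8, -0.7, 6.1]
width: 17.4
gripper_force: 60.1
```

```bash
python3 - <<'E'
from h import *
from cell import ctrl
import cv2,pickle
s=ctrl.read_state();print(s['clock'],s['eef_pos'].round(1),s['tool_rot'],s['force'].round(1),s['width'])
P={n:ctrl.get_image(n) for n in('wrist','scene','top')};pickle.dump((P,s),open('w5.pkl','wb'))
for n,p in P.items():
    print(n,proj(p,(557,274,16)),proj(p,(561,264,20)))
    print([(t,[(np.round(d['centre']),round(d['score'],2)) for d in ctrl.recognise(p,t)[:2]]) for t in('pointer','mark','pail_bar')])
def crop(n,w=400,h=600,z=60):
    u,v=proj(P[n],(557,268,16)).astype(int);zx=int(z*w/h)
    im=cv2.copyMakeBorder(P[n]['img'],100,100,100,100,0)
    return cv2.resize(im[v-z+100:v+z+100,u-zx+100:u+zx+100,::-1],(w,h),interpolation=cv2.INTER_CUBIC)
cv2.imwrite('pics/i.png',np.hstack([crop('wrist'),cv2.vconcat([crop('scene',400,300,45),crop('top',400,300,45)])]))
E
```

```text
16.95 [565.1 214.8  41.2] [ 3.12952323e+00 -6.81738233e-04  1.63501116e+00] [ 6.8 -0.7  6.1] 17.41435627157391
wrist [269.6672002  145.47192351] [276.55362433 167.64776638]
[('pointer', [(array([318., 259.]), 0.94)]), ('mark', [(array([266., 146.]), 0.68)]), ('pail_bar', [])]
scene [346.26661026 188.20844983] [345.03331987 190.31927179]
[('pointer', [(array([351., 214.]), 0.97)]), ('mark', [(array([346., 212.]), 0.59)]), ('pail_bar', [(array([318., 234.]), 0.65)])]
top [187.98459862 218.93471089] [191.5509899  217.28002445]
[('pointer', []), ('mark', [(array([274., 176.]), 0.63)]), ('pail_bar', [(array([274., 174.]), 0.82)])]
```

View pics/i.png

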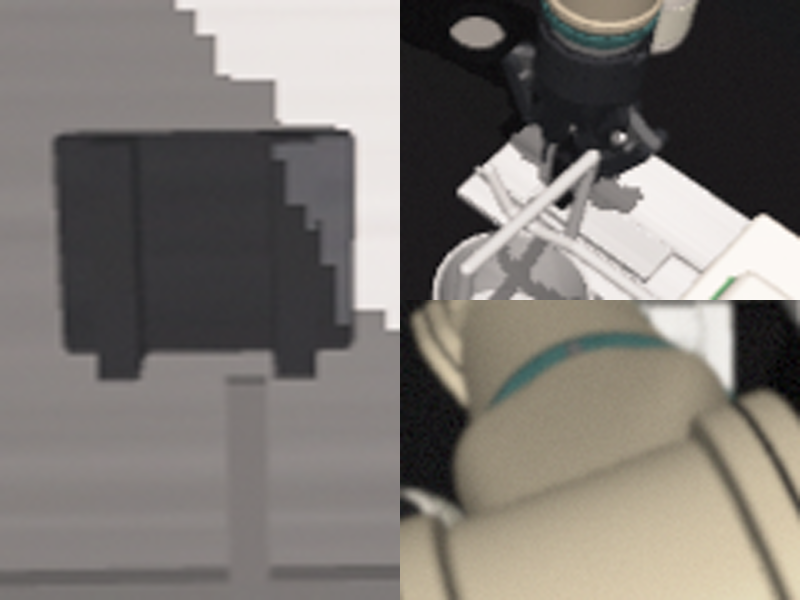

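The wrist crop shows the clip gap from 140 to 276 (middle 208) and the pointer at 226–267 (middle 247). At about 10.4 px/mm, that leaves roughly 3.8 mm to pull.

Request:
step_arm(series=[[[0,0,0,0,-0.015,0,1],[0,0,0,0,-0.01,0,1],[0,0,0,0,0,0,1],[0,0,0,0,0,0,1],[0,0,0,0,0,0,1],[0,0,0,0,0,0,1]]])

```text
clock: 18.15
eef_pos: [561.6, 214.5, 41.2]
tool_rot: [3.129, -0.001, 1.635]
force: [6.6, -1.4, 6.9]
width: 17.5
gripper_force: 60.3
```

```bash
python3 - <<'E'
from h import *
from cell import ctrl
import cv2
s=ctrl.read_state();print(s['clock'],s['eef_pos'].round(1),s['force'].round(1),s['width'])
p=ctrl.get_image('wrist');q=ctrl.get_image('scene')
u,v=proj(p,(557,268,16)).astype(int)
a=cv2.resize(p['img'][v-60:v+60,u-40:u+40,::-1],(400,600),interpolation=cv2.INTER_CUBIC)
b=cv2.resize(q['img'][170:320,260:360,::-1],(400,600),interpolation=cv2.INTER_CUBIC)
cv2.imwrite('pics/j.png',np.hstack([a,b]))
E
```

```text
18.15 [561.6 214.5  41.2] [ 6.6 -1.4  6.9] 17.457639765498907
```

View pics/j.png

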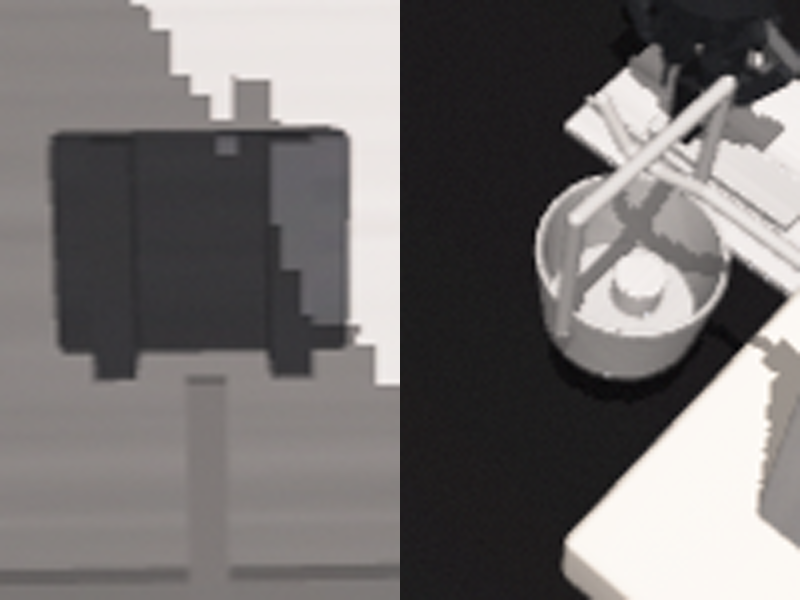

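The pointer's middle is at 207 and the gap's is at 204, so they agree within 0.3 mm. The pail still hangs upright with the sample in it, so I'll hand in.

```bash
python3 -c "
from cell import ctrl
print(ctrl.finish_job())"
```

```text
the job is handed in; nothing more can be done
None
```

The job is handed in at about 18 s: the pail hangs freely and upright on the hook with the sample in it, and the arm is still holding the slide with its pointer about 0.3 mm from the gap's middle.

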